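# Closing the till's junction box

### The arm

A 6-joint arm with a two-finger parallel gripper is mounted at the origin on the work surface. World frame = base frame: x ahead of the robot, y to its left, z up, the work surface at z = 0. Lengths are in mm, angles in rad, forces in N, time in s.
With the tool pointing down it reaches from about 300 to 775 mm from the base axis. Payload 14.6 kg.
Tool frame: the origin (TCP) lies at the very end of the fingers, on their centre line; the grasp point (between the pads) lies 19 mm behind it; z points along the fingers, y is the line along which they close (so a half turn about z gives the same grasp; the last joint's range is limited). The gripper opens to 94 mm and grips with 3 to 60 N. Pads are 16 mm wide; open, the fingers measure 119 mm over their backs; the gripper's body (75 mm by 177 mm) begins 78 mm behind the grasp point.
Start: joints at [-1.327, 0.3, 1.521, -0, 1.321, -0.067], TCP at [168.194, -523.641, 205.446] pointing down, gripper open.
Joint ranges: [-3.03, 3.03], [-0.79, 2.21], [0.23, 2.52], [-1.04, 4.18], [0, 3.07], [-2.55, 2.55]. Speed limits (rad/s): [2.22, 2.22, 2.57, 3.14, 3.14, 3.14].

### API

Orientations are given as [roll, pitch, yaw] about the fixed x, y, z axes, in that order (R = Rz(yaw) Ry(pitch) Rx(roll)).
In Python, from cell import manip, optics gives the robot as it stands.
- The arm moves only by the shell command python3 -m crank 'ROWS' [FORCE]. ROWS is JSON, a list of rows, each a list of 7 numbers: the opening in per cent of the stroke, from 0 (shut) to 100 (fully open), then the shift along the tool's x, y, z in mm, then the turn, a rotation vector about the tool's x, y, z in rad. A call has 1 to 10 rows; each row is the pose to reach, as a shift and turn from the pose commanded when the call began, along the tool's axes at that moment; what a row does not reach only later rows make up. A row lasts 1/10 s, in which the tool goes at most 50 mm and 8.59 degrees, less where a joint would pass 70% of its speed; a pose out of reach is approached as far as the arm can. A call with a gripper value outside its range is refused whole. The fingers move at their own pace and stop on an object; FORCE is the grip in N (left out, the last holds). Time passes only in rows, so rows that repeat a pose let the fingers close. It gives the time, the measured TCP pose, the force, the opening and the grip force at its end, in the units of the state.
- manip.read_state(): the state, without advancing time (a new reading comes with each control period).
- optics.camera(name): name is "scene" or "top" or "wrist"; returns (picture, depth): 480x640x3 uint8, red, green, blue; 480x640 float32, mm along the optical axis (not along the pixel's ray), 0 where there is no reading.
- optics.calibration(name): a dict with "camera_matrix" (3x3 intrinsics, pixels), "R" (3x3) and "t" (3): a world point X has camera coordinates R X + t. Camera axes: x right, y down, z forward; pixel columns grow to the right and rows downward; lengths in mm; the calibration is good to about 2 mm. A picture is of the moment at which its call begins: read the wrist's pose just before it. calibration takes no time and is no camera call; for the wrist camera it gives the pose at the moment of the call.
- manip.sign_off(): hands the job in; it is judged then, once.
The state is a dict: "clock": time; "joints": joint angles; "qd": joint speeds; "effort": joint torques, N m; "eef_pos": TCP position; "eef_rot": TCP orientation; "wrist_force": force on the tool from outside, world axes, zero at the start; "moment": the same for the moment, N m; "finger_gap": finger opening in mm; "finger_force": force on a finger pad.
Only numpy, scipy, OpenCV 4.12 (cv2) and the standard library are available. Lean on these libraries where they do the work, as an engineer would, in place of code of your own. Each camera call takes 0.05 s, during which the arm holds its last target. There are 200 camera calls.

### The job

The cover lies loose on the till's junction box. Tighten its four wing screws a little at a time and crisscross: first run them all down until each just nips the cover, one diagonal pair and then the other, then go round again in diagonal pairs and tighten each to its tightening moment, so that the cover is drawn flat onto the rim. Overtighten none, do not lean on the cover, and leave the other things on the counter where they are.

Things in the scene. Friction and masses are not known exactly. Their poses are not given: they have to be found in the camera images.
- box: grey die-cast junction box of the till, bolted to the counter, 144 x 204 mm over its flange (x, y); origin at the centre of its underside, z up, its y along the long side. The metal rim that the cover must land on is 60 mm above the counter, all round; a soft rubber seal (15 N/mm at each corner) just inside the rim stands 0.8 mm proud. A conduit elbow (32 mm high) stands on the +y end.
- cover: blue-grey cover plate, 136 x 196 x 8 mm, 0.9 kg, lying loose on the seal inside the box's low lip; origin at the centre of its underside, z up, axes as the box's. Its top is 69 mm above the counter now and 68 mm when it is home on the rim.
- screw_a: cover screw at the corner at the box's -x +y, 48 and 78 mm from the box's centre; its diagonal partner is screw_d. All four are alike: upright, origin on the axis at the washer's underside; steel shoulder 18 mm wide up to 13 mm, and from 13 to 37 mm above the origin a black wing grip: a flat bar 44 mm long (its own x), 12 mm thick (y), white mark on its +x half. Grip across its thickness, from above, with about 50 N.
- screw_b: cover screw at the corner at its -x -y, 48 and 78 mm from the box's centre; its diagonal partner is screw_c. All screws tighten clockwise seen from above (towards negative yaw), sink 3.2 mm per radian and hold where left. At the start each washer stands 0.6 to 1.9 mm clear of the cover, each differently; the yaw does not tell how far.
- screw_c: cover screw at the corner at its +x +y, 48 and 78 mm from the box's centre; its diagonal partner is screw_b. Moment felt at any grip: running free the self-locking thread drags with 0.36 N m while turning; standing still, 0.15 to 0.19 stays wound up if 0.1 to 0.2 rad were turned and then 0.03 more, less after one brisk turn. Read it on the free first 0.15 rad. Further values are rises above it, read the same way.
- screw_d: cover screw at the corner at its +x -y, 48 and 78 mm from the box's centre; its diagonal partner is screw_a. Rise above free running: from the washer's touch slow, as the seal gives (0.05 to 0.11 N m: just nipped), steep once the cover has landed. Tightening moment: 0.29 N m above free running (0.25 to 0.33); from 0.38 overtightened. Touch to tight: 0.4 to 0.9 rad. Nipping one pair may ease the other.
- bottle1: red glazed bottle, 84 mm wide, 177 mm tall; origin under its foot; a bystander, to be left where it is
- bottle2: second red bottle, the same; a bystander, to be left where it is
- picks: clear jar of toothpicks with black cap, 48 mm wide, 85 mm tall; a bystander, to be left where it is
- phone: smartphone lying flat, 75 x 155 x 9 mm; a bystander, to be left where it is
- screwdriver: screwdriver with red handle, 190 mm, lying flat; a bystander, to be left where it is
- carton: yellow and red carton, 90 x 280 x 50 mm; a bystander, to be left where it is
- tray: blue parts tray, 110 x 150 x 28 mm; a bystander, to be left where it is
- tape: roll of tape lying flat, 90 mm wide, 20 mm high; a bystander, to be left where it is
Things that resemble listed ones, but are neither listed nor needed, are in the scene too. What is shaped like the cover but brown is not meant.

How it is judged (in metres and radians):
On the way, in this order (a step that is already met when the one before it is completed fails the run):
1. one diagonal pair of screws is run down onto the cover (washer within 0.35 mm of it) but not yet tight, before the other pair is touched (((z of each of screw_a, screw_d in the frame of cover below 0.00835 m and distance of each of screw_a, screw_d from where it was at the start of the episode above 0.0003 m and distance of each of screw_b, screw_c from where it was at the start of the episode below 0.0003 m and contact force between each of screw_a, screw_b, screw_c, screw_d and cover below 50 N) or (z of each of screw_b, screw_c in the frame of cover below 0.00835 m and distance of each of screw_b, screw_c from where it was at the start of the episode above 0.0003 m and distance of each of screw_a, screw_d from where it was at the start of the episode below 0.0003 m and contact force between each of screw_a, screw_b, screw_c, screw_d and cover below 50 N))), for 0.2 s.
2. all four screws are run down onto the cover, none of them tight yet (each bears with less than 50 N) (z of each of screw_a, screw_b, screw_c, screw_d in the frame of cover below 0.00835 m and contact force between each of screw_a, screw_b, screw_c, screw_d and cover below 50 N), for 0.2 s.
3. one diagonal pair is tight (each bears with more than 50 N) before either screw of the other pair is (((contact force between each of screw_a, screw_d and cover above 50 N and contact force between each of screw_b, screw_c and cover below 50 N) or (contact force between each of screw_b, screw_c and cover above 50 N and contact force between each of screw_a, screw_d and cover below 50 N))), for 0.2 s.
At the end, for the whole second after the job is handed in: All four screws are tight (each bears on the cover with 40 to 120 N), the cover is home and flat on the rim (its underside within 0.6 mm of the rim's height, tilted less than 0.004 rad against the box), and the grips are released (contact force between each of screw_a, screw_b, screw_c, screw_d and cover above 40 N and z of cover in the frame of box below 0.0606 m and angle between the z axis of cover and the z axis of box, either way round below 0.004 rad and linear speed of cover below 0.01 m/s); the robot touches nothing.
It fails at once if a screw is overtightened: it bears on the cover with more than 120 N (contact force between any of screw_a, screw_b, screw_c, screw_d and cover above 120 N).
It fails at once if the gripper leans on the cover with more than 20 N (contact force between the fingers and cover above 20 N).
It fails at once if a bystander is moved by more than 30 mm (distance of any of bottle1, bottle2, picks, phone, screwdriver, carton, tray, tape from where it was at the start of the episode above 0.03 m).
It also fails if it takes over 72 s, if anything falls off the work surface, if the arm or the gripper's body presses on something with over 40 N, if the wrist force passes 120 N, or if a joint passes its speed limit or range.

## Working session

There is one attempt and no reset: what is moved stays moved. The work goes in short steps, Python scripts to look and compute and a shell command to move; the robot and the scene stay as the last step left them, time stands still between calls to the robot, and variables do not carry over. Pictures are saved under pics/ and viewed, at most 10 in all, crops included, and the job is handed in when it is done.

```bash
ls; mkdir -p pics
python3 - <<'E'
from cell import manip, optics
import cv2,numpy as np
s=manip.read_state();print(s)
for n in("top","scene"):
    p,d=optics.camera(n);cv2.imwrite(f"pics/{n}.png",p[:,:,::-1]);np.savez(f"{n}.npz",p=p,d=d)
    print(n,optics.calibration(n))
E
```

```text
pics
{'clock': 0.0, 'joints': array([-1.32663978e+00,  3.00470952e-01,  1.52161054e+00, -2.70279470e-05,
        1.32069682e+00, -6.65931121e-02]), 'qd': array([-0.00038319,  0.00045415,  0.00060133, -0.00221739, -0.00170186,
       -0.00052111]), 'effort': array([-8.33393233e-05, -5.31808519e+01, -3.52734196e+01,  7.08281645e-02,
        2.43591605e-02, -9.64658898e-05]), 'eef_pos': array([ 168.10224333, -523.3918424 ,  204.87395066]), 'eef_rot': array([-3.14040788e+00, -5.27773240e-05,  3.10756329e-01]), 'wrist_force': array([-0.52545699,  0.07832753,  0.64877161]), 'moment': array([-0.00837258, -0.00302713, -0.01468479]), 'finger_force': 0.0, 'finger_gap': 94.27579298971135}
top {'camera_matrix': array([[499.38145988,   0.        , 324.06710158],
       [  0.        , 499.38145988, 239.53949606],
       [  0.        ,   0.        ,   1.        ]]), 'R': array([[-0.01440944, -0.99977183, -0.01576878],
       [-0.99657977,  0.01564324, -0.08114213],
       [ 0.08137029,  0.01454564, -0.99657779]]), 't': array([  15.89140997,  453.54916456, 1375.99698539])}
scene {'camera_matrix': array([[556.90421104,   0.        , 309.88605956],
       [  0.        , 556.90421104, 235.72727136],
       [  0.        ,   0.        ,   1.        ]]), 'R': array([[ 6.54522033e-01,  7.56042924e-01,  6.76157009e-05],
       [ 4.11471548e-01, -3.56144418e-01, -8.38959069e-01],
       [-6.34264987e-01,  5.49145017e-01, -5.44194521e-01]]), 't': array([-298.91578686, -111.8955293 , 1594.89652295])}
```

View pics/top.png

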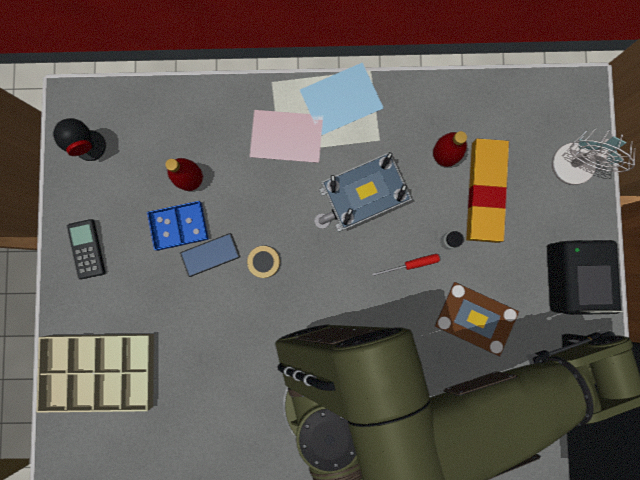

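View pics/scene.png

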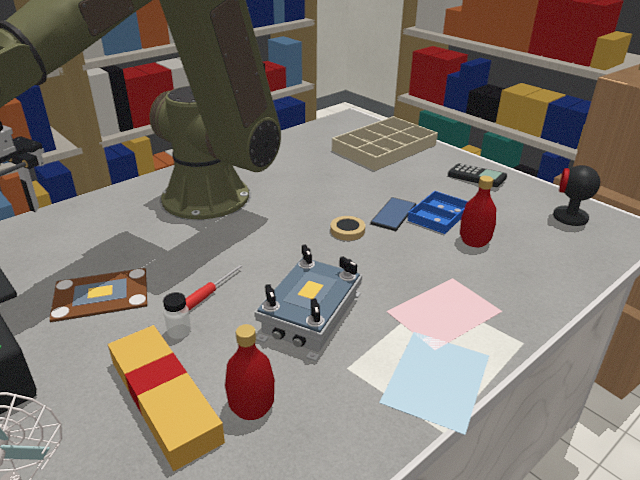

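The top view shows the box at about (367,190), with its elbow (+y end) at (323,221) and four black wings at about (333,185), (386,160), (403,193) and (348,215). Bottle2 is close by at (450,150), and the brown decoy is at (478,318). Next I'll measure these.

```bash
cat > h.py <<'E'
import numpy as np,cv2
def ray(c,uv,z):
    K,R,t=c["camera_matrix"],c["R"],c["t"]
    d=R.T@np.linalg.solve(K,[uv[0],uv[1],1.]);o=-R.T@t
    return o+d*(z-o[2])/d[2]
def pts(c,d):
    K,R,t=c["camera_matrix"],c["R"],c["t"]
    v,u=np.indices(d.shape);P=np.stack([(u-K[0,2])/K[0,0]*d,(v-K[1,2])/K[1,1]*d,d],-1)
    return (P-t)@R
E
python3 - <<'E'
from cell import optics
from h import *
for n in("top","scene"):
    f=np.load(n+".npz");p,d=f["p"],f["d"];c=optics.calibration(n);W=pts(c,d)
    box={"top":(310,420,145,240),"scene":(245,370,235,355)}[n]
    roi=np.zeros(d.shape,bool);roi[box[2]:box[3],box[0]:box[1]]=1
    pl=roi&(abs(W[...,2]-69)<5)&(p.max(-1)>0)
    P=W[pl][:,:2].astype(np.float32);r=cv2.minAreaRect(P);print(n,"plate",len(P),r, np.median(W[pl][:,2]))
    dk=roi&(p.max(-1)<60)&(W[...,2]>78)&(W[...,2]<125)
    k,l,st,ce=cv2.connectedComponentsWithStats(dk.astype(np.uint8),connectivity=8)
    for i in range(1,k):
        if st[i,4]>8:
            q=W[l==i];u=ce[i];print(st[i,4],u,"z",q[:,2].min(),q[:,2].max(),"ray96",ray(c,u,96).round(1),"mean",q.mean(0).round(1), cv2.minAreaRect(q[:,:2].astype(np.float32)))
c=optics.calibration("top")
print("bottles",ray(c,(460,138),170),ray(c,(323,221),20), ray(c,(367,190),69))
E
```

```text
top plate 2960 ((582.1880493164062, -108.61768341064453), (143.71661376953125, 202.45489501953125), 23.0321102142334) 68.28196222333293
66 [385.6969697  161.81818182] z 79.05947644676982 109.80915552117882 ray96 [ 652.7 -159.3   96. ] mean [ 651.1 -158.6  102.5] ((654.6825561523438, -159.9581298828125), (14.567397117614746, 37.14194107055664), 62.3565788269043)
63 [333.17460317 185.3968254 ] z 79.89378957571414 113.73679518290294 ray96 [591.5 -18.4  96. ] mean [590.  -18.3 103.7] ((593.5451049804688, -16.59664535522461), (13.35305404663086, 38.125614166259766), 89.2466812133789)
66 [400.84848485 194.22727273] z 81.51180712937482 112.24624101858643 ray96 [ 564.7 -197.3   96. ] mean [ 563.5 -196.3  102.8] ((569.0308227539062, -198.38510131835938), (13.369475364685059, 44.57765197753906), 63.9708366394043)
60 [347.08333333 217.91666667] z 84.08954604175216 112.48740070528527 ray96 [503.8 -53.8  96. ] mean [502.7 -53.5 104.6] ((505.9978942871094, -54.93079376220703), (14.101707458496094, 39.56658172607422), 70.2655258178711)
scene plate 3845 ((585.7481689453125, -112.36137390136719), (14
[... 402 characters left out ...]
 -23.7  99.1] ((601.0279541015625, -22.77715301513672), (42.76885986328125, 15.144867897033691), 3.806558132171631)
125 [269.824 295.304] z 86.63669178157622 110.4526246733724 ray96 [ 571.6 -201.2   96. ] mean [ 577.5 -205.5  101.9] ((572.4094848632812, -202.2010498046875), (14.511859893798828, 42.88129806518555), 62.254859924316406)
144 [314.75       310.22916667] z 83.95505411455751 109.06752543235449 ray96 [ 660.9 -164.8   96. ] mean [ 665.2 -168.7  101.1] ((661.9734497070312, -165.16957092285156), (14.88375186920166, 42.636962890625), 49.01179504394531)
bottles [ 692.6065447  -339.27792478  170.        ] [505.70997365  11.2775926   20.        ] [ 582.44535055 -109.93714194   69.        ]
```

```bash
cat >> h.py <<'E'
from scipy.spatial.transform import Rotation as Ro
def delta(s,pos,yaw):
    "shift (tool mm) and turn about tool z to go from the present pose to TCP pos, tool down, given yaw"
    R=Ro.from_euler('xyz',s["eef_rot"]); y0=s["eef_rot"][2]
    sh=R.inv().apply(np.array(pos)-s["eef_pos"])
    rv=(R.inv()*Ro.from_euler('xyz',[np.pi,0,yaw])).as_rotvec()
    return sh.round(1),rv.round(3)
E
python3 - <<'E'
from cell import optics,manip
from h import *
s=manip.read_state();c=optics.calibration("wrist")
R=Ro.from_euler('xyz',s["eef_rot"]);o=-c["R"].T@c["t"]
print("cam in tool",R.inv().apply(o-s["eef_pos"]),"axis",R.inv().apply(c["R"][2]),c["camera_matrix"])
print(delta(s,[560,-110,290],2.7))
E
```

```text
cam in tool [  73.27039387    0.59639536 -179.29894624] axis [-2.51091721e-01  1.38054553e-04  9.67963289e-01] [[343.24309316   0.         315.69642114]
 [  0.         343.24309316 238.38166515]
 [  0.           0.           1.        ]]
(array([ 499.5, -273.9,  -84.7]), array([-0.000e+00, -1.000e-03, -2.389e+00]))
```

Run:
```python
from cell import optics,manip
from h import *
print(delta(manip.read_state(),[680,-156,230],2.7))
```

```text
(array([ 599.7, -193.3,  -24.8]), array([-0.000e+00, -1.000e-03, -2.389e+00]))
```

```bash
python3 -m crank '[[40,600,-193,-25,0,0,-2.39],[40,600,-193,-25,0,0,-2.39],[40,600,-193,-25,0,0,-2.39],[40,600,-193,-25,0,0,-2.39],[40,600,-193,-25,0,0,-2.39],[40,600,-193,-25,0,0,-2.39],[40,600,-193,-25,0,0,-2.39],[40,600,-193,-25,0,0,-2.39],[40,600,-193,-25,0,0,-2.39],[40,600,-193,-25,0,0,-2.39]]' 50
python3 - <<'E'
from cell import optics,manip
from h import *
print(delta(manip.read_state(),[680,-156,230],2.7))
E
```

```text
clock: 1.1
eef_pos: [575.6, -230.9, 225.1]
eef_rot: [-3.141, -0.0, 1.817]
wrist_force: [0.5, -1.4, -0.4]
finger_gap: 37.5
finger_force: 0.0
(array([ 47.2, 119.5,  -4.9]), array([-0.   , -0.   , -0.883]))
```

```bash
python3 -m crank '[[40,47,119,-5,0,0,-0.88],[40,47,119,-5,0,0,-0.88],[40,47,119,-5,0,0,-0.88],[40,47,119,-5,0,0,-0.88],[40,47,119,-5,0,0,-0.88],[40,47,119,-5,0,0,-0.88],[40,47,119,-5,0,0,-0.88],[40,47,119,-5,0,0,-0.88]]'
cat > look.py <<'E'
import sys
from cell import optics,manip
from h import *
n=sys.argv[1]
s=manip.read_state();c=optics.calibration("wrist");p,d=optics.camera("wrist")
np.savez(n+".npz",p=p,d=d,**c);cv2.imwrite(f"pics/{n}.png",p[:,:,::-1]);print(s["eef_pos"],s["eef_rot"])
E
python3 look.py w1
```

```text
clock: 1.9
eef_pos: [678.6, -158.6, 230.0]
eef_rot: [-3.141, -0.001, 2.687]
wrist_force: [0.0, 0.3, -0.5]
finger_gap: 37.7
finger_force: 0.0
[ 678.56439952 -158.61558986  229.96379888] [-3.14147463e+00 -5.01281952e-04  2.68679192e+00]
```

View pics/w1.png

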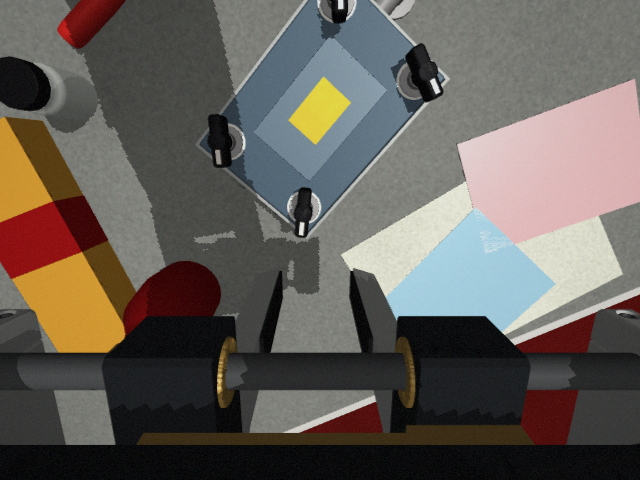

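The wrist view shows d at (303,212), b at (219,140), c at (420,72), and a at (339,8), partly cut off. I'll measure the wings from this view.

```bash
cat > wing.py <<'E'
import sys
from h import *
f=np.load(sys.argv[1]+".npz");p,d=f["p"],f["d"];W=pts(f,d)
m=(W[...,2]>100)&(W[...,2]<115)&(np.hypot(W[...,0]-582,W[...,1]+109)<140)
k,l,st,ce=cv2.connectedComponentsWithStats(m.astype(np.uint8))
for i in range(1,k):
    if st[i,4]<40: continue
    q=W[l==i];
    vu=np.argwhere(l==i);zt=np.percentile(q[:,2],70)
    Q=q[abs(q[:,2]-zt)<3][:,:2]
    r=cv2.minAreaRect(Q.astype(np.float32));mu=Q.mean(0);w,V=np.linalg.eigh(np.cov((Q-mu).T))
    br=p[l==i].max(-1)>150
    print("px",ce[i].round(),st[i,4],"ztop",zt.round(1),"mean",mu.round(1),"rect",np.round(r[0],1),np.round(r[1],1),round(r[2],1),"axis",np.degrees(np.arctan2(V[1,1],V[0,1])).round(1),"mark",q[br].mean(0).round(1)-np.r_[mu,0])
m=(abs(W[...,2]-69)<2.5)&(np.hypot(W[...,0]-582,W[...,1]+109)<140);r=cv2.minAreaRect(W[m][:,:2].astype(np.float32));print(r,np.median(W[m][:,2]))
y=(p[...,0]>180)&(p[...,2]<80)&m;print("yellow",cv2.minAreaRect(W[y][:,:2].astype(np.float32)))
E
python3 wing.py w1
```

```text
px [339.   8.] 261 ztop 106.5 mean [525.9 -63.2] rect [525.8 -63.3] [11.7 10.2] 65.5 axis 60.0 mark [ -1.47028902   0.72731042 107.3       ]
px [426.  71.] 1012 ztop 107.5 mean [598.  -19.6] rect [598.2 -19.2] [16.  43.2] 86.2 axis -177.8 mark [ 13.4322179    1.54054616 108.        ]
px [217. 141.] 856 ztop 107.5 mean [ 570.7 -199.2] rect [ 570.6 -199.8] [16.6 43.5] 64.5 axis 156.8 mark [ 11.41892747  -5.16869691 107.9       ]
px [302. 213.] 679 ztop 106.7 mean [ 658.4 -162.1] rect [ 659.  -162.7] [16.2 43.1] 66.7 axis 148.5 mark [ 11.60188368  -7.12602163 107.1       ]
((584.212646484375, -109.40514373779297), (135.94078063964844, 195.95468139648438), 22.91403579711914) 69.02109498146234
yellow ((584.0777587890625, -109.1264877319336), (33.304840087890625, 49.54657745361328), 22.671375274658203)
```

```bash
cat > to.py <<'E'
import sys
from cell import manip
from h import *
S=dict(a=(509.5,-56.2),b=(570.1,-199.8),c=(598.1,-19.0),d=(658.7,-162.4))
k,yd,z=sys.argv[1],float(sys.argv[2]),float(sys.argv[3])
print(delta(manip.read_state(),[*S[k],z],np.radians(yd)))
E
cat > m.py <<'E'
from cell import manip
import numpy as np
a=[];s=manip.read_state()
print("t %.2f"%s["clock"],"Mz %.3f"%s["moment"][2],"F",s["wrist_force"].round(1),"pos",s["eef_pos"].round(2),"yaw %.4f"%s["eef_rot"][2],"gap %.1f f %.0f"%(s["finger_gap"],s["finger_force"]),"q6 %.2f"%s["joints"][5])
E
python3 to.py d 148.5 120; python3 m.py
```

```text
(array([ 16.2, -12.1, 110.1]), array([-0.   , -0.   ,  0.095]))
t 1.95 Mz 0.008 F [-0.  -0.1 -0.6] pos [ 678.56 -158.65  230.06] yaw 2.6869 gap 37.6 f 0 q6 -1.40
```

```bash
python3 -m crank '[[40,16,-12,40,0,0,0.095],[40,16,-12,90,0,0,0.095],[40,16,-12,110,0,0,0.095],[40,16,-12,110,0,0,0.095],[40,16,-12,110,0,0,0.095]]'; python3 look.py w2; python3 wing.py w2; python3 to.py d 148.5 79; python3 m.py
```

```text
clock: 2.45
eef_pos: [659.5, -162.6, 121.5]
eef_rot: [3.141, 0.001, 2.594]
wrist_force: [0.1, 0.5, -0.2]
finger_gap: 37.4
finger_force: 0.0
[ 659.48251962 -162.58520914  121.47412296] [3.14129073e+00 1.10680047e-03 2.59427649e+00]
px [491.  39.] 2744 ztop 107.5 mean [598.3 -20. ] rect [598.5 -19.1] [17.  43.1] 85.9 axis -176.8 mark [ 12.98205883   1.90755027 108.        ]
px [178. 176.] 1989 ztop 107.5 mean [ 570.3 -198.8] rect [ 570.5 -199.8] [16.9 44. ] 59.2 axis 156.6 mark [ 12.15502989  -5.99504248 107.9       ]
px [315. 269.] 1460 ztop 106.7 mean [ 657.8 -161.9] rect [ 658.7 -162.2] [16.5 43.1] 50.9 axis 148.3 mark [ 12.2545047  -7.1423908 107.       ]
((584.1702880859375, -109.53311920166016), (135.88429260253906, 195.63467407226562), 22.92395782470703) 69.0685194109086
yellow ((584.0076293945312, -109.00312042236328), (33.39935302734375, 49.74397277832031), 22.96390151977539)
(array([ 1.2, -0.4, 43.3]), array([0.001, 0.003, 0.003]))
t 2.50 Mz 0.005 F [ 0.1 -0.2  0.3] pos [ 659.84 -162.66  122.29] yaw 2.5947 gap 37.6 f 0 q6 -1.32
```

View pics/w2.png

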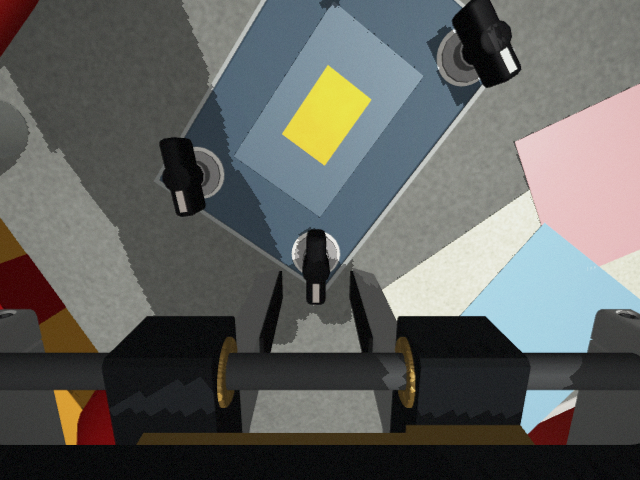

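Wing d sits at (316,266), vertical in the image and centred between the fingers. I'll descend and grip it.

```bash
python3 -m crank '[[40,1,0,25,0,0,0],[40,1,0,42,0,0,0],[40,1,0,42,0,0,0],[5,1,0,42,0,0,0],[5,1,0,42,0,0,0],[5,1,0,42,0,0,0],[5,1,0,42,0,0,0]]' 50; python3 m.py
```

```text
clock: 3.2
eef_pos: [658.7, -162.1, 79.7]
eef_rot: [3.141, 0.002, 2.596]
wrist_force: [-0.1, -0.0, 6.9]
finger_gap: 15.0
finger_force: 50.0
t 3.20 Mz -0.040 F [-0.1 -0.   6.9] pos [ 658.75 -162.15   79.69] yaw 2.5957 gap 15.0 f 50 q6 -1.32
```

```bash
python3 -m crank '[[5,0,0,0.2,0,0,0.06],[5,0,0,0.4,0,0,0.12],[5,0,0,0.4,0,0,0.12],[5,0,0,0.5,0,0,0.15],[5,0,0,0.5,0,0,0.15],[5,0,0,0.5,0,0,0.15]]'; python3 m.py
```

```text
clock: 3.8
eef_pos: [658.8, -162.2, 79.4]
eef_rot: [3.141, 0.002, 2.446]
wrist_force: [-1.3, -0.1, 7.7]
finger_gap: 14.8
finger_force: 50.0
t 3.80 Mz 0.264 F [-1.3 -0.1  7.7] pos [ 658.79 -162.19   79.45] yaw 2.4460 gap 14.8 f 50 q6 -1.17
```

```bash
python3 -m crank '[[5,0,0,0.2,0,0,0.06],[5,0,0,0.4,0,0,0.12],[5,0,0,0.4,0,0,0.12],[5,0,0,0.5,0,0,0.15],[5,0,0,0.5,0,0,0.15],[5,0,0,0.5,0,0,0.15]]'>/dev/null; python3 m.py
```

```text
t 4.40 Mz 0.229 F [-1.2  0.6  8.9] pos [ 658.74 -162.24   78.95] yaw 2.2960 gap 14.4 f 50 q6 -1.02
```

```bash
cat > m.py <<'E'
from cell import manip,optics
import numpy as np
a=[]
for i in range(3):
    s=manip.read_state();a.append(s["moment"][2]);
    if i<2: optics.camera("wrist")
print("t %.2f"%s["clock"],"Mz",np.round(a,3),"mean %.3f"%np.mean(a),"F",s["wrist_force"].round(1),"pos",s["eef_pos"].round(2),"yaw %.4f"%s["eef_rot"][2],"gap %.1f f %.0f"%(s["finger_gap"],s["finger_force"]),"q6 %.2f"%s["joints"][5])
E
python3 -m crank '[[5,0,0,0.2,0,0,0.05],[5,0,0,0.3,0,0,0.10],[5,0,0,0.3,0,0,0.10],[5,0,0,0.4,0,0,0.13],[5,0,0,0.4,0,0,0.13],[5,0,0,0.4,0,0,0.13]]'>/dev/null; python3 m.py
```

```text
t 5.10 Mz [0.291 0.256 0.273] mean 0.274 F [-1.6 -0.9  9. ] pos [ 658.71 -162.27   78.57] yaw 2.1661 gap 14.3 f 50 q6 -0.89
```

```bash
python3 -m crank '[[5,0,0,0.2,0,0,0.05],[5,0,0,0.3,0,0,0.10],[5,0,0,0.3,0,0,0.10],[5,0,0,0.4,0,0,0.13],[5,0,0,0.4,0,0,0.13],[5,0,0,0.4,0,0,0.13]]'>/dev/null; python3 m.py
```

```text
t 5.80 Mz [0.32  0.289 0.336] mean 0.315 F [-2.7 -1.3  9.5] pos [ 658.67 -162.29   78.2 ] yaw 2.0360 gap 14.7 f 50 q6 -0.76
```

```bash
python3 -m crank '[[40,0,0,0,0,0,0],[40,0,0,0,0,0,0],[40,0,0,-30,0,0,0],[40,0,0,-60,0,0,0]]'; python3 m.py; python3 to.py a 160 140
```

```text
clock: 6.2
eef_pos: [657.7, -161.7, 136.3]
eef_rot: [-3.14, -0.002, 2.036]
wrist_force: [0.6, -0.5, 0.1]
finger_gap: 37.0
finger_force: 0.0
t 6.30 Mz [0.028 0.02  0.004] mean 0.017 F [0.4 0.3 0.4] pos [ 659.72 -162.27  141.  ] yaw 2.0358 gap 37.5 f 0 q6 -0.76
(array([ 1.622e+02, -8.670e+01, -1.000e-01]), array([ 0.003,  0.006, -0.757]))
```

```bash
python3 -m crank '[[40,161,-86,0,0,0,-0.755],[40,161,-86,0,0,0,-0.755],[40,161,-86,0,0,0,-0.755],[40,161,-86,0,0,0,-0.755],[40,161,-86,0,0,0,-0.755],[40,161,-86,0,0,0,-0.755],[40,161,-86,0,0,0,-0.755]]'; python3 look.py w3; python3 wing.py w3;python3 m.py; python3 to.py a 160 79
```

```text
clock: 7.0
eef_pos: [509.3, -56.7, 136.2]
eef_rot: [3.142, -0.0, 2.786]
wrist_force: [0.6, -0.1, -0.1]
finger_gap: 37.6
finger_force: 0.0
[509.31735319 -56.72130628 136.24923223] [ 3.14157492e+00 -1.02181960e-04  2.78634493e+00]
px [317. 263.] 1279 ztop 106.8 mean [508.7 -55.7] rect [509.5 -55.7] [16.2 43. ] 69.7 axis 156.7 mark [ 12.83727577  -5.42904362 107.3       ]
((580.177490234375, -100.10029602050781), (136.06448364257812, 176.23728942871094), 22.94064712524414) 69.08654539921939
yellow ((580.5872802734375, -91.30189514160156), (28.4473819732666, 22.803592681884766), 57.87272644042969)
t 7.15 Mz [ 0.015 -0.032  0.002] mean -0.005 F [ 0.   0.4 -0.2] pos [509.31 -56.84 136.07] yaw 2.7875 gap 37.6 f 0 q6 -1.40
(array([ 0. ,  0.7, 57.1]), array([-0.   , -0.001, -0.005]))
```

View pics/w3.png

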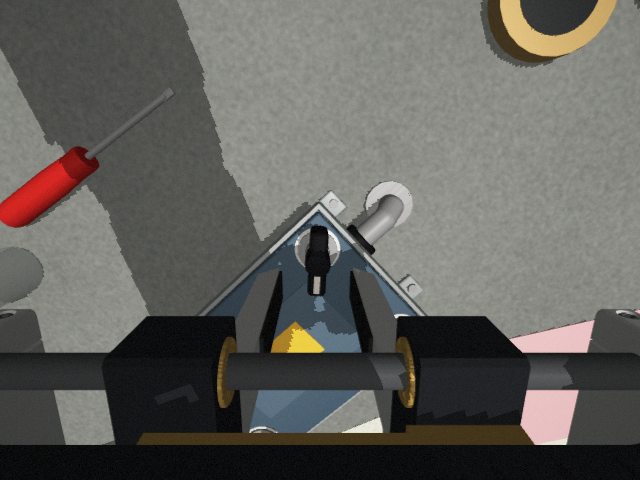

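Wing a is at (317,260), between the fingers and nearly aligned. The elbow at (380,215) is low and out of the way.

```bash
python3 -m crank '[[40,0,0.5,30,0,0,0.03],[40,0,0.5,57,0,0,0.03],[40,0,0.5,57,0,0,0.03],[5,0,0.5,57,0,0,0.03],[5,0,0.5,57,0,0,0.03],[5,0,0.5,57,0,0,0.03],[5,0,0.5,57,0,0,0.03]]' 50 >/dev/null; python3 m.py
python3 -m crank '[[5,0,0,0.2,0,0,0.06],[5,0,0,0.4,0,0,0.12],[5,0,0,0.4,0,0,0.12],[5,0,0,0.5,0,0,0.15],[5,0,0,0.5,0,0,0.15],[5,0,0,0.5,0,0,0.15]]'>/dev/null; python3 m.py
```

```text
t 7.95 Mz [ 0.02  -0.038 -0.052] mean -0.023 F [1.  3.9 6.4] pos [510.08 -55.96  80.59] yaw 2.7607 gap 13.9 f 50 q6 -1.37
t 8.65 Mz [0.255 0.278 0.224] mean 0.253 F [-0.5  2.   9.9] pos [510.07 -56.05  80.32] yaw 2.6112 gap 14.3 f 50 q6 -1.22
```

```bash
python3 -m crank '[[5,0,0,0.2,0,0,0.05],[5,0,0,0.3,0,0,0.10],[5,0,0,0.3,0,0,0.10],[5,0,0,0.4,0,0,0.13],[5,0,0,0.4,0,0,0.13],[5,0,0,0.4,0,0,0.13]]'>/dev/null; python3 m.py
python3 -m crank '[[5,0,0,0.2,0,0,0.05],[5,0,0,0.3,0,0,0.10],[5,0,0,0.3,0,0,0.10],[5,0,0,0.4,0,0,0.13],[5,0,0,0.4,0,0,0.13],[5,0,0,0.4,0,0,0.13]]'>/dev/null; python3 m.py
```

```text
t 9.35 Mz [0.236 0.236 0.314] mean 0.262 F [-0.3  1.6 10.4] pos [510.   -56.16  79.89] yaw 2.4812 gap 13.8 f 50 q6 -1.09
t 10.05 Mz [0.222 0.298 0.313] mean 0.278 F [-1.4  1.5  9.6] pos [509.99 -56.22  79.52] yaw 2.3512 gap 14.2 f 50 q6 -0.96
```

```bash
sed -i 's/range(3)/range(6)/;s/i<2/i<5/' m.py; python3 -m crank '[[5,0,0,0.2,0,0,0.05],[5,0,0,0.3,0,0,0.10],[5,0,0,0.3,0,0,0.10],[5,0,0,0.4,0,0,0.13],[5,0,0,0.4,0,0,0.13],[5,0,0,0.4,0,0,0.13]]'>/dev/null; python3 m.py
```

```text
t 10.90 Mz [0.251 0.293 0.263 0.296 0.298 0.257] mean 0.276 F [-1.8  1.  10.8] pos [509.92 -56.3   79.15] yaw 2.2213 gap 14.1 f 50 q6 -0.83
```

```bash
python3 -m crank '[[5,0,0,0.2,0,0,0.05],[5,0,0,0.3,0,0,0.10],[5,0,0,0.3,0,0,0.10],[5,0,0,0.4,0,0,0.13],[5,0,0,0.4,0,0,0.13],[5,0,0,0.4,0,0,0.13]]'>/dev/null; python3 m.py
```

```text
t 11.75 Mz [0.287 0.231 0.318 0.236 0.328 0.289] mean 0.281 F [-2.4  1.1 12.4] pos [509.83 -56.33  78.77] yaw 2.0913 gap 13.8 f 50 q6 -0.70
```

```bash
python3 -m crank '[[5,0,0,0.2,0,0,0.05],[5,0,0,0.3,0,0,0.10],[5,0,0,0.3,0,0,0.10],[5,0,0,0.4,0,0,0.13],[5,0,0,0.4,0,0,0.13],[5,0,0,0.4,0,0,0.13]]'>/dev/null; python3 m.py
```

```text
t 12.60 Mz [0.339 0.304 0.28  0.319 0.323 0.32 ] mean 0.314 F [-3.8  0.1 12.8] pos [509.76 -56.42  78.45] yaw 1.9613 gap 14.0 f 50 q6 -0.57
```

```bash
python3 -m crank '[[40,0,0,0,0,0,0],[40,0,0,0,0,0,0],[40,0,0,-30,0,0,0],[40,0,0,-60,0,0,0],[40,0,0,-60,0,0,0]]'; python3 look.py w4; python3 wing.py w4; python3 to.py b 156.5 140
```

```text
clock: 13.1
eef_pos: [510.8, -56.4, 140.4]
eef_rot: [3.137, 0.003, 1.961]
wrist_force: [-0.3, 0.8, 0.3]
finger_gap: 37.3
finger_force: 0.0
[510.77394321 -56.41391363 140.44341482] [3.13696797e+00 3.07073733e-03 1.96074912e+00]
px [314. 259.] 1199 ztop 104.7 mean [509.3 -54.9] rect [509.6 -55.7] [16.7 43.3] 20.5 axis 117.6 mark [  6.50382148 -12.37782432 105.3       ]
px [458. 259.] 1317 ztop 107.6 mean [596.9 -18.4] rect [597.6 -18.4] [43.8 16.2] 6.8 axis -177.6 mark [ 14.34097004   0.18634515 108.1       ]
((583.61669921875, -108.3047103881836), (135.72357177734375, 194.6199951171875), 22.944124221801758) 68.46181744559318
yellow ((0.0, 0.0), (0.0, 0.0), 0.0)
(array([-155.7,    1.1,   -1.4]), array([ 0.002,  0.002, -0.771]))
```

```bash
python3 -m crank '[[40,-156,1,-1,0,0,-0.77],[40,-156,1,-1,0,0,-0.77],[40,-156,1,-1,0,0,-0.77],[40,-156,1,-1,0,0,-0.77],[40,-156,1,-1,0,0,-0.77],[40,-156,1,-1,0,0,-0.77],[40,-156,1,-1,0,0,-0.77]]'; python3 look.py w5; python3 wing.py w5; python3 to.py b 156.5 79
```

```text
clock: 13.85
eef_pos: [569.1, -199.7, 137.0]
eef_rot: [-3.142, -0.001, 2.728]
wrist_force: [-0.7, -0.7, -0.2]
finger_gap: 37.6
finger_force: 0.0
[ 569.1401667  -199.70739854  137.01367565] [-3.14155176e+00 -1.43857967e-03  2.72799684e+00]
px [503.  77.] 1901 ztop 104.8 mean [509.5 -57. ] rect [509.9 -56.5] [16.6 43.7] 19.7 axis 117.7 mark [  6.2749342  -10.48603883 105.1       ]
px [601. 192.] 1932 ztop 107.5 mean [596.8 -20.2] rect [597.9 -19.3] [17.7 43.7] 84.1 axis -178.0 mark [ 14.33211289   1.96540436 108.1       ]
px [317. 264.] 1267 ztop 107.6 mean [ 569.5 -199.4] rect [ 570.1 -199.7] [16.2 43.5] 66.6 axis 156.4 mark [ 12.91276219  -5.7055974  108.1       ]
((584.0590209960938, -109.4295654296875), (136.19041442871094, 195.74957275390625), 22.9460506439209) 68.72246044467997
yellow ((583.8782348632812, -109.09367370605469), (33.97186279296875, 49.17654800415039), 22.52897834777832)
(array([-0.9,  0.2, 58.4]), array([ 0.   , -0.001, -0.004]))
```

```bash
python3 -m crank '[[40,-1,0,30,0,0,0],[40,-1,0,57,0,0,0],[40,-1,0,57,0,0,0],[5,-1,0,57,0,0,0],[5,-1,0,57,0,0,0],[5,-1,0,57,0,0,0],[5,-1,0,57,0,0,0]]' 50 
python3 -m crank '[[5,0,0,0.2,0,0,0.06],[5,0,0,0.4,0,0,0.12],[5,0,0,0.4,0,0,0.12],[5,0,0,0.5,0,0,0.15],[5,0,0,0.5,0,0,0.15],[5,0,0,0.5,0,0,0.15]]'>/dev/null; python3 m.py
```

```text
clock: 14.6
eef_pos: [571.4, -200.0, 82.8]
eef_rot: [3.14, 0.003, 2.73]
wrist_force: [-1.1, 3.4, 6.9]
finger_gap: 11.9
finger_force: 75.3
t 15.45 Mz [0.215 0.251 0.262 0.239 0.243 0.209] mean 0.236 F [-0.6  5.   8.1] pos [ 571.29 -200.19   82.34] yaw 2.5810 gap 11.3 f 79 q6 -1.41
```

```bash
python3 -m crank '[[5,0,0,0.2,0,0,0.05],[5,0,0,0.3,0,0,0.10],[5,0,0,0.3,0,0,0.10],[5,0,0,0.4,0,0,0.13],[5,0,0,0.4,0,0,0.13],[5,0,0,0.4,0,0,0.13]]'>/dev/null; python3 m.py
```

```text
t 16.30 Mz [0.229 0.223 0.188 0.245 0.213 0.287] mean 0.231 F [-0.2  3.3  9.6] pos [ 571.21 -200.35   81.94] yaw 2.4509 gap 11.5 f 79 q6 -1.28
```

```bash
python3 -m crank '[[5,0,0,0.2,0,0,0.05],[5,0,0,0.3,0,0,0.10],[5,0,0,0.3,0,0,0.10],[5,0,0,0.4,0,0,0.13],[5,0,0,0.4,0,0,0.13],[5,0,0,0.4,0,0,0.13]]'>/dev/null; python3 m.py
```

```text
t 17.15 Mz [0.178 0.165 0.163 0.229 0.172 0.235] mean 0.190 F [-1.1  2.9  8.2] pos [ 571.07 -200.48   81.52] yaw 2.3209 gap 11.8 f 79 q6 -1.15
```

```bash
python3 -m crank '[[5,0,0,0.2,0,0,0.05],[5,0,0,0.3,0,0,0.10],[5,0,0,0.3,0,0,0.10],[5,0,0,0.4,0,0,0.13],[5,0,0,0.4,0,0,0.13],[5,0,0,0.4,0,0,0.13]]'>/dev/null; python3 m.py
```

```text
t 18.00 Mz [0.164 0.221 0.181 0.219 0.209 0.243] mean 0.206 F [-3.8  1.5  9. ] pos [ 570.95 -200.59   81.09] yaw 2.1909 gap 12.0 f 79 q6 -1.02
```

```bash
python3 -m crank '[[5,0,0,0.2,0,0,0.05],[5,0,0,0.3,0,0,0.10],[5,0,0,0.3,0,0,0.10],[5,0,0,0.4,0,0,0.13],[5,0,0,0.4,0,0,0.13],[5,0,0,0.4,0,0,0.13]]'>/dev/null; python3 m.py
```

```text
t 18.85 Mz [0.227 0.267 0.228 0.347 0.171 0.222] mean 0.244 F [-4.4  1.1  9. ] pos [ 570.79 -200.69   80.67] yaw 2.0608 gap 11.6 f 79 q6 -0.89
```

```bash
python3 -m crank '[[5,0,0,0.2,0,0,0.05],[5,0,0,0.3,0,0,0.10],[5,0,0,0.3,0,0,0.10],[5,0,0,0.4,0,0,0.13],[5,0,0,0.4,0,0,0.13],[5,0,0,0.4,0,0,0.13]]'>/dev/null; python3 m.py
```

```text
t 19.70 Mz [0.273 0.262 0.246 0.239 0.273 0.233] mean 0.254 F [-5.8  0.4  9.9] pos [ 570.64 -200.74   80.3 ] yaw 1.9308 gap 11.5 f 80 q6 -0.76
```

```bash
python3 -m crank '[[5,0,0,0.2,0,0,0.05],[5,0,0,0.3,0,0,0.10],[5,0,0,0.3,0,0,0.10],[5,0,0,0.4,0,0,0.13],[5,0,0,0.4,0,0,0.13],[5,0,0,0.4,0,0,0.13]]'>/dev/null; python3 m.py
```

```text
t 20.55 Mz [0.297 0.297 0.337 0.247 0.257 0.292] mean 0.288 F [-8.   0.4 11.5] pos [ 570.47 -200.83   80.02] yaw 1.8008 gap 11.4 f 80 q6 -0.63
```

```bash
python3 -m crank '[[40,0,0,0,0,0,0],[40,0,0,0,0,0,0],[40,0,0,-30,0,0,0],[40,0,0,-60,0,0,0],[40,0,0,-60,0,0,0]]'; python3 look.py w6; python3 wing.py w6; python3 to.py c 182 140
```

```text
clock: 21.05
eef_pos: [571.9, -201.1, 142.6]
eef_rot: [3.136, 0.004, 1.801]
wrist_force: [0.2, 0.3, -0.4]
finger_gap: 37.2
finger_force: 0.0
[ 571.94929136 -201.09824382  142.64496154] [3.13624126 0.00406811 1.8005836 ]
px [270.  18.] 884 ztop 104.7 mean [515.1 -67. ] rect [514.  -67.3] [15.3 20.9] 23.7 axis 127.8 mark [  0.72370234  -0.51379588 105.2       ]
px [455. 233.] 1306 ztop 105.2 mean [ 657.6 -161.7] rect [ 658.2 -162.2] [16.2 43.8] 37.7 axis 121.2 mark [  8.08817753 -11.66543896 105.8       ]
px [313. 256.] 1174 ztop 104.8 mean [ 570.1 -198.6] rect [ 570.4 -199.3] [16.2 42.9] 18.4 axis 103.9 mark [  3.67333202 -13.73012576 105.2       ]
((585.1705322265625, -112.15998077392578), (135.80056762695312, 189.61634826660156), 22.880529403686523) 68.6776194543804
yellow ((584.1697998046875, -109.05368041992188), (33.588687896728516, 49.428138732910156), 22.616853713989258)
(array([170.9,  67.6,   0. ]), array([ 1.000e-03,  4.000e-03, -1.376e+00]))
```

```bash
cat > gap.py <<'E'
import sys
from h import *
S=dict(a=(509.5,-56.2),b=(570.1,-199.8),c=(598.1,-19.0),d=(658.7,-162.4))
for n in sys.argv[1:]:
    f=np.load(n+".npz");W=pts(f,f["d"]);z=W[...,2]
    for k,(x,y) in S.items():
        r=np.hypot(W[...,0]-x,W[...,1]-y)
        t=z[(r<18)&(z>98)&(z<112)]; cx,cy=x+(584-x)*.35,y+(-109-y)*.35
        cv=z[(np.hypot(W[...,0]-cx,W[...,1]-cy)<15)&(abs(z-68.5)<3)]
        if len(t)>300 and len(cv)>100: print(n,k,"top %.2f cover %.2f washer gap %.2f"%(np.percentile(t,60),np.median(cv),np.percentile(t,60)-np.median(cv)-37),len(t),len(cv))
E
python3 gap.py w1 w2 w3 w4 w5 w6
```

```text
w1 b top 107.28 cover 69.07 washer gap 1.21 741 818
w1 c top 107.26 cover 69.16 washer gap 1.10 878 877
w1 d top 106.55 cover 69.12 washer gap 0.43 568 722
w2 b top 107.27 cover 69.08 washer gap 1.19 1752 1682
w2 c top 107.28 cover 69.14 washer gap 1.14 2475 1950
w2 d top 106.54 cover 69.15 washer gap 0.39 1212 1476
w3 a top 106.70 cover 69.29 washer gap 0.42 1061 723
w4 a top 104.58 cover 68.70 washer gap -1.12 1005 854
w4 c top 107.43 cover 68.75 washer gap 1.68 1085 1078
w5 a top 104.57 cover 68.66 washer gap -1.09 1634 1512
w5 b top 107.48 cover 68.78 washer gap 1.69 1049 1226
w5 c top 107.28 cover 68.86 washer gap 1.41 1667 1317
w6 a top 104.59 cover 68.59 washer gap -1.00 666 1715
w6 b top 104.57 cover 68.62 washer gap -1.04 986 1246
w6 d top 105.09 cover 68.83 washer gap -0.74 1128 1283
```

```bash
python3 -m crank '[[40,171,68,0,0,0,-1.376],[40,171,68,0,0,0,-1.376],[40,171,68,0,0,0,-1.376],[40,171,68,0,0,0,-1.376],[40,171,68,0,0,0,-1.376],[40,171,68,0,0,0,-1.376],[40,171,68,0,0,0,-1.376],[40,171,68,0,0,0,-1.376],[40,171,68,0,0,0,-1.376],[40,171,68,0,0,0,-1.376]]'; python3 look.py w7; python3 wing.py w7; python3 gap.py w7; python3 to.py c 182 79
```

```text
clock: 22.1
eef_pos: [597.2, -18.4, 137.1]
eef_rot: [3.141, -0.002, -3.103]
wrist_force: [-0.1, -0.5, -0.7]
finger_gap: 37.5
finger_force: 0.0
[597.18854451 -18.38458638 137.05507326] [ 3.14146328e+00 -1.54637933e-03 -3.10321407e+00]
px [259. 121.] 1671 ztop 104.7 mean [510.  -55.6] rect [510.1 -56.1] [16.3 43.6] 21.9 axis 118.0 mark [  5.89714124 -11.9074596  105.1       ]
px [ 33. 212.] 1411 ztop 104.7 mean [ 570.1 -197.6] rect [ 570.4 -198.5] [16.3 43.4] 6.9 axis 104.6 mark [  3.5765304  -14.64902612 105.        ]
px [316. 264.] 1280 ztop 107.6 mean [597.2 -18.8] rect [597.9 -18.9] [43.7 16.2] 2.6 axis -177.8 mark [ 14.14446725   0.74616299 108.1       ]
px [107. 338.] 957 ztop 105.2 mean [ 656.9 -160.9] rect [ 658.1 -162. ] [15.7 43.2] 40.2 axis 120.8 mark [  8.08334467 -11.52732663 105.6       ]
((584.2633056640625, -109.36427307128906), (135.77969360351562, 196.18861389160156), 22.900136947631836) 68.62095050597945
yellow ((583.5776977539062, -109.47785186767578), (32.837059020996094, 49.822227478027344), 21.984134674072266)
w7 a top 104.53 cover 68.59 washer gap -1.06 1419 1391
w7 b top 104.55 cover 68.58 washer gap -1.03 1191 1270
w7 c top 107.46 cover 68.76 washer gap 1.70 1058 1212
w7 d top 105.09 cover 68.80 washer gap -0.71 830 1074
(array([-0.9, -0.6, 58.2]), array([ 0.   , -0.001,  0.001]))
```

```bash
python3 -m crank '[[40,-1,-0.5,30,0,0,0],[40,-1,-0.5,58,0,0,0],[40,-1,-0.5,58,0,0,0],[5,-1,-0.5,58,0,0,0],[5,-1,-0.5,58,0,0,0],[5,-1,-0.5,58,0,0,0],[5,-1,-0.5,58,0,0,0]]' 50 
python3 -m crank '[[5,0,0,0.2,0,0,0.06],[5,0,0,0.4,0,0,0.12],[5,0,0,0.4,0,0,0.12],[5,0,0,0.5,0,0,0.15],[5,0,0,0.5,0,0,0.15],[5,0,0,0.5,0,0,0.15]]'>/dev/null; python3 m.py
```

```text
clock: 22.85
eef_pos: [599.3, -18.3, 81.5]
eef_rot: [3.141, 0.002, -3.107]
wrist_force: [0.3, 4.2, 4.6]
finger_gap: 13.7
finger_force: 50.0
t 23.70 Mz [0.263 0.281 0.302 0.19  0.22  0.226] mean 0.247 F [-1.2  2.9  6.7] pos [599.35 -18.48  81.22] yaw 3.0269 gap 14.1 f 50 q6 -1.55
```

```bash
python3 -m crank '[[5,0,0,0.3,0,0,0.10],[5,0,0,0.6,0,0,0.20],[5,0,0,0.9,0,0,0.30],[5,0,0,0.9,0,0,0.30],[5,0,0,1.0,0,0,0.33],[5,0,0,1.0,0,0,0.33],[5,0,0,1.0,0,0,0.33]]'>/dev/null; python3 m.py
```

```text
t 24.65 Mz [0.229 0.293 0.228 0.288 0.227 0.243] mean 0.251 F [-1.8 -0.   7.3] pos [599.25 -18.93  80.19] yaw 2.6969 gap 14.1 f 50 q6 -1.22
```

```bash
python3 -m crank '[[5,0,0,0.2,0,0,0.05],[5,0,0,0.3,0,0,0.10],[5,0,0,0.3,0,0,0.10],[5,0,0,0.4,0,0,0.13],[5,0,0,0.4,0,0,0.13],[5,0,0,0.4,0,0,0.13]]'>/dev/null; python3 m.py
```

```text
t 25.50 Mz [0.242 0.288 0.289 0.287 0.302 0.252] mean 0.277 F [-2.5  0.1  6.7] pos [599.16 -19.08  79.75] yaw 2.5668 gap 14.1 f 50 q6 -1.09
```

```bash
python3 -m crank '[[5,0,0,0.2,0,0,0.05],[5,0,0,0.3,0,0,0.10],[5,0,0,0.3,0,0,0.10],[5,0,0,0.4,0,0,0.13],[5,0,0,0.4,0,0,0.13],[5,0,0,0.4,0,0,0.13]]'>/dev/null; python3 m.py
```

```text
t 26.35 Mz [0.264 0.237 0.264 0.316 0.277 0.256] mean 0.269 F [-3.1 -1.1  7. ] pos [599.06 -19.24  79.35] yaw 2.4368 gap 13.7 f 50 q6 -0.96
```

```bash
python3 -m crank '[[5,0,0,0.2,0,0,0.05],[5,0,0,0.3,0,0,0.10],[5,0,0,0.3,0,0,0.10],[5,0,0,0.4,0,0,0.13],[5,0,0,0.4,0,0,0.13],[5,0,0,0.4,0,0,0.13]]'>/dev/null; python3 m.py
```

```text
t 27.20 Mz [0.249 0.319 0.319 0.245 0.278 0.261] mean 0.278 F [-4.9 -1.7  8.7] pos [598.96 -19.37  78.99] yaw 2.3067 gap 14.1 f 50 q6 -0.83
```

```bash
python3 -m crank '[[5,0,0,0.2,0,0,0.05],[5,0,0,0.3,0,0,0.10],[5,0,0,0.3,0,0,0.10],[5,0,0,0.4,0,0,0.13],[5,0,0,0.4,0,0,0.13],[5,0,0,0.4,0,0,0.13]]'>/dev/null; python3 m.py
```

```text
t 28.05 Mz [0.289 0.331 0.352 0.312 0.381 0.333] mean 0.333 F [-6.  -2.4 10.5] pos [598.82 -19.48  78.63] yaw 2.1768 gap 14.4 f 50 q6 -0.70
```

```bash
python3 -m crank '[[40,0,0,0,0,0,0],[40,0,0,0,0,0,0],[40,0,0,-30,0,0,0],[40,0,0,-60,0,0,0],[40,0,0,-60,0,0,0]]'; python3 look.py w8; python3 wing.py w8; python3 gap.py w8; python3 to.py d 121 140
```

```text
clock: 28.55
eef_pos: [600.4, -18.9, 141.2]
eef_rot: [3.136, 0.004, 2.177]
wrist_force: [0.9, -0.1, -1.0]
finger_gap: 37.6
finger_force: 0.0
[600.40387662 -18.9267811  141.23640096] [3.1364881  0.00420612 2.17673278]
px [169. 229.] 1334 ztop 104.6 mean [510.1 -54.8] rect [510.3 -55.8] [16.7 43.3] 36.3 axis 118.1 mark [  5.25027322 -12.39640397 105.2       ]
px [312. 257.] 1195 ztop 104.8 mean [597.6 -17.8] rect [598.  -18.5] [16.6 43.7] 49.1 axis 131.6 mark [  8.91902786  -9.87493896 105.3       ]
px [273. 426.] 203 ztop 104.7 mean [ 649.4 -146.5] rect [ 649.8 -147.7] [11.9 10.8] 35.2 axis -147.7 mark [nan nan nan]
((584.1661987304688, -109.15127563476562), (135.5427703857422, 196.241455078125), 22.930099487304688) 68.34847441958559
yellow ((0.0, 0.0), (0.0, 0.0), 0.0)
w8 a top 104.37 cover 68.48 washer gap -1.10 1160 1140
w8 c top 104.65 cover 68.34 washer gap -0.69 1007 809
(array([-151.7,  -33.1,   -0.9]), array([0.003, 0.002, 0.065]))wing.py:13: RuntimeWarning: Mean of empty slice.
  print("px",ce[i].round(),st[i,4],"ztop",zt.round(1),"mean",mu.round(1),"rect",np.round(r[0],1),np.round(r[1],1),round(r[2],1),"axis",np.degrees(np.arctan2(V[1,1],V[0,1])).round(1),"mark",q[br].mean(0).round(1)-np.r_[mu,0])
  ret = um.true_divide(
```

```bash
python3 -m crank '[[40,-152,-33,-1,0,0,0.065],[40,-152,-33,-1,0,0,0.065],[40,-152,-33,-1,0,0,0.065],[40,-152,-33,-1,0,0,0.065],[40,-152,-33,-1,0,0,0.065],[40,-152,-33,-1,0,0,0.065],[40,-152,-33,-1,0,0,0.065]]'; python3 look.py w9; python3 wing.py w9; python3 gap.py w9; python3 to.py d 121 77.5
```

```text
clock: 29.3
eef_pos: [657.9, -161.1, 137.9]
eef_rot: [-3.141, -0.0, 2.113]
wrist_force: [-0.2, 0.3, -0.3]
finger_gap: 37.5
finger_force: 0.0
[ 657.91797426 -161.09667535  137.87465357] [-3.14141973e+00 -3.93880785e-04  2.11331610e+00]
px [183.   7.] 354 ztop 104.3 mean [519.3 -72.4] rect [518.9 -72.7] [12.5  7.2] 33.4 axis -145.6 mark [ -1.22455525   0.81242679 105.2       ]
px [358.  20.] 995 ztop 104.9 mean [605.1 -27.7] rect [604.6 -28.5] [15.8 21.5] 36.6 axis 139.2 mark [  1.7903639  -0.7979042 105.3      ]
px [170. 244.] 1325 ztop 104.6 mean [ 570.9 -198.4] rect [ 570.6 -199.4] [16.3 43.4] 15.1 axis 104.2 mark [  2.98892173 -14.48323571 104.6       ]
px [315. 264.] 1222 ztop 105.2 mean [ 658.2 -161.3] rect [ 658.7 -162. ] [16.5 43. ] 30.5 axis 121.6 mark [  6.36688598 -10.55183883 105.7       ]
((585.2246704101562, -111.93313598632812), (135.62464904785156, 189.98046875), 22.897953033447266) 68.49783552617626
yellow ((584.0660400390625, -109.24219512939453), (33.83051300048828, 49.978851318359375), 22.773740768432617)
w9 b top 104.48 cover 68.46 washer gap -0.99 1136 1317
w9 c top 104.73 cover 68.54 washer gap -0.82 807 1763
w9 d top 105.02 cover 68.60 washer gap -0.57 1028 1278
(array([-1.4, -0.1, 60.6]), array([ 0.   , -0.   ,  0.001]))
```

```bash
python3 -m crank '[[40,-1,0,30,0,0,0.01],[40,-1,0,59,0,0,0.01],[40,-1,0,59,0,0,0.01],[5,-1,0,59,0,0,0.01],[5,-1,0,59,0,0,0.01],[5,-1,0,59,0,0,0.01],[5,-1,0,59,0,0,0.01]]' 50 
python3 -m crank '[[5,0,0,0.1,0,0,0.05],[5,0,0,0.2,0,0,0.10],[5,0,0,0.2,0,0,0.10],[5,0,0,0.3,0,0,0.13],[5,0,0,0.3,0,0,0.13],[5,0,0,0.3,0,0,0.13]]'>/dev/null; python3 m.py
```

```text
clock: 30.05
eef_pos: [659.4, -163.6, 81.0]
eef_rot: [3.14, 0.002, 2.102]
wrist_force: [-0.7, 0.5, 5.2]
finger_gap: 11.8
finger_force: 61.3
t 30.90 Mz [0.319 0.265 0.283 0.333 0.243 0.298] mean 0.290 F [-2.4 -0.5  6.9] pos [ 659.26 -163.64   80.67] yaw 1.9722 gap 11.2 f 61 q6 -0.70
```

```bash
python3 -m crank '[[5,0,0,0.1,0,0,0.05],[5,0,0,0.25,0,0,0.08],[5,0,0,0.25,0,0,0.08],[5,0,0,0.3,0,0,0.11],[5,0,0,0.3,0,0,0.11],[5,0,0,0.3,0,0,0.11]]'>/dev/null; python3 m.py
```

```text
t 31.75 Mz [0.309 0.361 0.3   0.336 0.328 0.374] mean 0.334 F [-3.4 -0.3  8.5] pos [ 659.08 -163.73   80.45] yaw 1.8622 gap 11.1 f 61 q6 -0.59
```

```bash
python3 -m crank '[[5,0,0,0.1,0,0,0.05],[5,0,0,0.25,0,0,0.08],[5,0,0,0.25,0,0,0.08],[5,0,0,0.3,0,0,0.11],[5,0,0,0.3,0,0,0.11],[5,0,0,0.3,0,0,0.11]]'>/dev/null; python3 m.py
```

```text
t 32.60 Mz [0.356 0.387 0.317 0.375 0.361 0.435] mean 0.372 F [-4.9  0.6 10.5] pos [ 658.92 -163.79   80.27] yaw 1.7522 gap 11.6 f 62 q6 -0.48
```

```bash
python3 -m crank '[[5,0,0,0.1,0,0,0.05],[5,0,0,0.25,0,0,0.08],[5,0,0,0.25,0,0,0.08],[5,0,0,0.3,0,0,0.11],[5,0,0,0.3,0,0,0.11],[5,0,0,0.3,0,0,0.11]]'>/dev/null; python3 m.py
```

```text
t 33.45 Mz [0.403 0.399 0.403 0.402 0.406 0.358] mean 0.395 F [-6.9  0.9 12.5] pos [ 658.77 -163.81   80.08] yaw 1.6423 gap 11.7 f 62 q6 -0.37
```

```bash
python3 -m crank '[[5,0,0,0.1,0,0,0.05],[5,0,0,0.2,0,0,0.08],[5,0,0,0.2,0,0,0.08],[5,0,0,0.25,0,0,0.11],[5,0,0,0.25,0,0,0.11],[5,0,0,0.25,0,0,0.11]]'>/dev/null; python3 m.py
```

```text
t 34.30 Mz [0.455 0.431 0.489 0.482 0.467 0.476] mean 0.467 F [-9.4  0.1 13.1] pos [ 658.59 -163.83   79.94] yaw 1.5323 gap 11.1 f 62 q6 -0.26
```

```bash
python3 -m crank '[[5,0,0,0.05,0,0,0.03],[5,0,0,0.1,0,0,0.05],[5,0,0,0.1,0,0,0.05],[5,0,0,0.15,0,0,0.08],[5,0,0,0.15,0,0,0.08],[5,0,0,0.15,0,0,0.08]]'>/dev/null; python3 m.py
```

```text
t 35.15 Mz [0.505 0.469 0.523 0.494 0.516 0.531] mean 0.506 F [-11.2   1.4  14.4] pos [ 658.47 -163.78   79.8 ] yaw 1.4524 gap 11.8 f 62 q6 -0.18
```

```bash
python3 -m crank '[[40,0,0,0,0,0,0],[40,0,0,0,0,0,0],[40,0,0,-30,0,0,0],[40,0,0,-60,0,0,0],[40,0,0,-60,0,0,0]]'; python3 look.py w10; python3 wing.py w10; python3 gap.py w10; python3 to.py a 117.7 140
```

```text
clock: 35.65
eef_pos: [660.3, -163.9, 142.6]
eef_rot: [3.135, 0.001, 1.452]
wrist_force: [-0.9, -0.3, 0.7]
finger_gap: 37.6
finger_force: 0.0
[ 660.25778629 -163.92087327  142.55474503] [3.13450476e+00 1.25436787e-03 1.45184290e+00]
px [176.  33.] 1941 ztop 104.8 mean [598.7 -19.4] rect [598.5 -19.1] [16.4 44. ] 34.6 axis 132.0 mark [  8.17309433  -9.04611647 105.1       ]
px [ 46. 120.] 1765 ztop 104.6 mean [511.  -56.1] rect [510.3 -56.2] [17.  44.3] 36.3 axis 118.1 mark [  5.00827151 -11.45403615 105.1       ]
px [312. 257.] 1163 ztop 103.7 mean [ 659.  -161.3] rect [ 658.9 -162.1] [43.  16.1] 84.0 axis 85.3 mark [ -1.02432789 -12.63210206 104.1       ]
px [186. 306.] 395 ztop 104.3 mean [ 568.4 -185.5] rect [ 568.3 -187. ] [12.7 18.3] 15.2 axis 121.0 mark [nan nan nan]
((584.1438598632812, -109.23641967773438), (135.73219299316406, 195.37908935546875), 22.89977264404297) 68.40936334147716
yellow ((584.08935546875, -109.1536865234375), (34.32413864135742, 49.77205276489258), 22.685218811035156)
w10 a top 104.34 cover 68.49 washer gap -1.15 1565 1415
w10 b top 104.07 cover 68.47 washer gap -1.40 304 1098
w10 c top 104.60 cover 68.45 washer gap -0.85 1630 1589
w10 d top 103.52 cover 68.43 washer gap -1.91 982 1205
(array([  88.9, -161.7,   -0.8]), array([ 0.004,  0.002, -0.602]))wing.py:13: RuntimeWarning: Mean of empty slice.
  print("px",ce[i].round(),st[i,4],"ztop",zt.round(1),"mean",mu.round(1),"rect",np.round(r[0],1),np.round(r[1],1),round(r[2],1),"axis",np.degrees(np.arctan2(V[1,1],V[0,1])).round(1),"mark",q[br].mean(0).round(1)-np.r_[mu,0])
  ret = um.true_divide(
```

```bash
python3 -m crank '[[40,88,-161,-1,0,0,-0.60],[40,88,-161,-1,0,0,-0.60],[40,88,-161,-1,0,0,-0.60],[40,88,-161,-1,0,0,-0.60],[40,88,-161,-1,0,0,-0.60],[40,88,-161,-1,0,0,-0.60],[40,88,-161,-1,0,0,-0.60]]'; python3 look.py w11; python3 wing.py w11; python3 gap.py w11; python3 to.py a 117.7 78
```

```text
clock: 36.4
eef_pos: [509.7, -57.4, 138.1]
eef_rot: [-3.141, -0.0, 2.05]
wrist_force: [0.4, -0.5, 0.5]
finger_gap: 37.4
finger_force: 0.0
[509.71569817 -57.38297638 138.06479129] [-3.14144612e+00 -1.13277682e-04  2.05000161e+00]
px [316. 259.] 1238 ztop 104.7 mean [509.3 -55.1] rect [509.7 -55.6] [16.4 43.2] 27.5 axis 117.8 mark [  6.528722   -12.11878144 105.2       ]
px [459. 270.] 1263 ztop 104.9 mean [596.7 -18.2] rect [597.9 -18.7] [16.4 43.9] 34.1 axis 131.6 mark [ 10.20822271 -10.24564487 105.2       ]
px [305. 430.] 85 ztop 102.9 mean [ 564.5 -179.6] rect [ 564.5 -180. ] [12.4  5.9] 32.2 axis -157.1 mark [nan nan nan]
((583.2481689453125, -107.74427795410156), (135.60385131835938, 193.55690002441406), 22.944053649902344) 68.37010416791131
yellow ((564.6289672851562, -97.22453308105469), (0.953516960144043, 6.128519058227539), 41.77859878540039)
w11 a top 104.57 cover 68.64 washer gap -1.07 1035 828
w11 c top 104.69 cover 68.62 washer gap -0.93 1086 1079
(array([ 1.2,  0.4, 60. ]), array([-0.   , -0.   , -0.004]))wing.py:13: RuntimeWarning: Mean of empty slice.
  print("px",ce[i].round(),st[i,4],"ztop",zt.round(1),"mean",mu.round(1),"rect",np.round(r[0],1),np.round(r[1],1),round(r[2],1),"axis",np.degrees(np.arctan2(V[1,1],V[0,1])).round(1),"mark",q[br].mean(0).round(1)-np.r_[mu,0])
  ret = um.true_divide(
```

```bash
python3 -m crank '[[40,1,0.5,30,0,0,0],[40,1,0.5,59,0,0,0],[40,1,0.5,59,0,0,0],[5,1,0.5,59,0,0,0],[5,1,0.5,59,0,0,0],[5,1,0.5,59,0,0,0],[5,1,0.5,59,0,0,0]]' 50 
python3 -m crank '[[5,0,0,0.1,0,0,0.05],[5,0,0,0.2,0,0,0.10],[5,0,0,0.2,0,0,0.10],[5,0,0,0.3,0,0,0.13],[5,0,0,0.3,0,0,0.13],[5,0,0,0.3,0,0,0.13]]'>/dev/null; python3 m.py
```

```text
clock: 37.15
eef_pos: [509.7, -56.1, 80.7]
eef_rot: [3.14, 0.001, 2.052]
wrist_force: [-2.5, -1.1, 7.0]
finger_gap: 11.6
finger_force: 57.0
t 38.00 Mz [0.336 0.305 0.323 0.304 0.317 0.298] mean 0.314 F [-3.6 -1.1  7.4] pos [509.64 -56.14  80.42] yaw 1.9223 gap 11.8 f 57 q6 -0.53
```

```bash
python3 -m crank '[[5,0,0,0.1,0,0,0.05],[5,0,0,0.25,0,0,0.08],[5,0,0,0.25,0,0,0.08],[5,0,0,0.3,0,0,0.11],[5,0,0,0.3,0,0,0.11],[5,0,0,0.3,0,0,0.11]]'>/dev/null; python3 m.py
```

```text
t 38.85 Mz [0.291 0.381 0.292 0.375 0.371 0.342] mean 0.342 F [-4.3 -0.5  9.8] pos [509.6  -56.16  80.25] yaw 1.8123 gap 11.7 f 57 q6 -0.42
```

```bash
python3 -m crank '[[5,0,0,0.1,0,0,0.05],[5,0,0,0.2,0,0,0.08],[5,0,0,0.2,0,0,0.08],[5,0,0,0.25,0,0,0.11],[5,0,0,0.25,0,0,0.11],[5,0,0,0.25,0,0,0.11]]'>/dev/null; python3 m.py
```

```text
t 39.70 Mz [0.365 0.385 0.435 0.382 0.407 0.388] mean 0.394 F [-6.1 -1.3 12. ] pos [509.54 -56.23  80.09] yaw 1.7024 gap 11.9 f 56 q6 -0.31
```

```bash
python3 -m crank '[[5,0,0,0.1,0,0,0.05],[5,0,0,0.2,0,0,0.08],[5,0,0,0.2,0,0,0.08],[5,0,0,0.25,0,0,0.11],[5,0,0,0.25,0,0,0.11],[5,0,0,0.25,0,0,0.11]]'>/dev/null; python3 m.py
```

```text
t 40.55 Mz [0.424 0.464 0.453 0.461 0.431 0.435] mean 0.445 F [-7.1 -2.1 12.9] pos [509.5  -56.22  79.93] yaw 1.5925 gap 11.8 f 56 q6 -0.20
```

```bash
python3 -m crank '[[5,0,0,0.1,0,0,0.05],[5,0,0,0.2,0,0,0.08],[5,0,0,0.2,0,0,0.08],[5,0,0,0.25,0,0,0.11],[5,0,0,0.25,0,0,0.11],[5,0,0,0.25,0,0,0.11]]'>/dev/null; python3 m.py
```

```text
t 41.40 Mz [0.488 0.524 0.487 0.528 0.492 0.534] mean 0.509 F [-8.4 -1.6 12.7] pos [509.41 -56.2   79.76] yaw 1.4826 gap 11.2 f 55 q6 -0.09
```

```bash
python3 -m crank '[[40,0,0,0,0,0,0],[40,0,0,0,0,0,0],[40,0,0,-30,0,0,0],[40,0,0,-60,0,0,0],[40,0,0,-60,0,0,0]]'; python3 look.py w12; python3 gap.py w12; python3 to.py b 104.3 140
```

```text
clock: 41.9
eef_pos: [510.8, -56.1, 141.9]
eef_rot: [3.136, 0.0, 1.482]
wrist_force: [-0.5, 0.1, -0.8]
finger_gap: 37.5
finger_force: 0.0
[510.80843393 -56.07858613 141.89014348] [3.13550469e+00 4.87096848e-04 1.48180418e+00]
w12 a top 103.37 cover 68.35 washer gap -1.98 979 904
w12 c top 104.70 cover 68.57 washer gap -0.87 1176 1204
(array([-1.379e+02,  7.270e+01,  1.000e-01]), array([ 0.003,  0.001, -0.339]))
```

```bash
python3 -m crank '[[40,-138,73,0,0,0,-0.34],[40,-138,73,0,0,0,-0.34],[40,-138,73,0,0,0,-0.34],[40,-138,73,0,0,0,-0.34],[40,-138,73,0,0,0,-0.34],[40,-138,73,0,0,0,-0.34]]'; python3 look.py w13; python3 wing.py w13; python3 gap.py w13; python3 to.py b 104.3 78
```

```text
clock: 42.55
eef_pos: [569.1, -198.8, 137.2]
eef_rot: [-3.14, -0.001, 1.822]
wrist_force: [0.5, -0.1, -0.2]
finger_gap: 37.7
finger_force: 0.0
[ 569.09723526 -198.77193582  137.20434877] [-3.14045377e+00 -1.04501330e-03  1.82171426e+00]
px [271.  19.] 963 ztop 103.7 mean [510.  -67.3] rect [510.7 -67.2] [15.9 22.4] 3.0 axis 76.9 mark [ -1.02295189  -1.71851076 103.9       ]
px [460.   5.] 221 ztop 104.3 mean [609.1 -34.9] rect [610.  -34.9] [13.4  5.6] 14.7 axis -163.9 mark [  0.52441403   1.42485846 105.5       ]
px [463. 242.] 1318 ztop 103.8 mean [ 657.9 -161.6] rect [ 658.6 -162.4] [16.6 43.5] 3.2 axis 84.8 mark [ 1.67776476e-02 -1.35938778e+01  1.04200000e+02]
px [317. 263.] 1230 ztop 104.7 mean [ 570.2 -198.7] rect [ 570.3 -199.5] [16.5 42.9] 16.7 axis 104.2 mark [  3.42789234 -13.34304157 105.2       ]
((584.9818725585938, -111.92350769042969), (135.7095947265625, 189.983154296875), 22.866262435913086) 68.5099665121034
yellow ((584.2435302734375, -109.05101013183594), (33.5645751953125, 49.376094818115234), 23.031713485717773)
w13 a top 103.48 cover 68.55 washer gap -2.07 808 1770
w13 b top 104.62 cover 68.50 washer gap -0.88 1026 1282
w13 d top 103.55 cover 68.57 washer gap -2.02 1171 1321
(array([-1.6,  0.6, 59.6]), array([-0.001, -0.001,  0.002]))
```

```bash
python3 -m crank '[[40,-1.5,0.5,30,0,0,0],[40,-1.5,0.5,59,0,0,0],[40,-1.5,0.5,59,0,0,0],[5,-1.5,0.5,59,0,0,0],[5,-1.5,0.5,59,0,0,0],[5,-1.5,0.5,59,0,0,0],[5,-1.5,0.5,59,0,0,0]]' 50 
python3 -m crank '[[5,0,0,0.1,0,0,0.05],[5,0,0,0.2,0,0,0.10],[5,0,0,0.2,0,0,0.10],[5,0,0,0.3,0,0,0.13],[5,0,0,0.3,0,0,0.13],[5,0,0,0.3,0,0,0.13]]'>/dev/null; python3 m.py
```

```text
clock: 43.3
eef_pos: [570.6, -201.4, 80.6]
eef_rot: [3.141, 0.001, 1.822]
wrist_force: [-4.7, -0.8, 8.8]
finger_gap: 11.5
finger_force: 60.7
t 44.15 Mz [0.249 0.285 0.252 0.249 0.279 0.313] mean 0.271 F [-5.9  0.2 10. ] pos [ 570.42 -201.45   80.39] yaw 1.6922 gap 11.7 f 60 q6 -0.52
```

```bash
python3 -m crank '[[5,0,0,0.1,0,0,0.05],[5,0,0,0.25,0,0,0.08],[5,0,0,0.25,0,0,0.08],[5,0,0,0.3,0,0,0.11],[5,0,0,0.3,0,0,0.11],[5,0,0,0.3,0,0,0.11]]'>/dev/null; python3 m.py
```

```text
t 45.00 Mz [0.349 0.354 0.32  0.29  0.353 0.362] mean 0.338 F [-9.3  0.4 11.4] pos [ 570.26 -201.47   80.24] yaw 1.5821 gap 11.5 f 60 q6 -0.41
```

```bash
python3 -m crank '[[5,0,0,0.1,0,0,0.05],[5,0,0,0.2,0,0,0.08],[5,0,0,0.2,0,0,0.08],[5,0,0,0.25,0,0,0.11],[5,0,0,0.25,0,0,0.11],[5,0,0,0.25,0,0,0.11]]'>/dev/null; python3 m.py
```

```text
t 45.85 Mz [0.437 0.395 0.487 0.406 0.382 0.374] mean 0.413 F [-12.3  -0.2  14.6] pos [ 570.02 -201.46   80.04] yaw 1.4722 gap 11.5 f 59 q6 -0.30
```

```bash
python3 -m crank '[[5,0,0,0.1,0,0,0.05],[5,0,0,0.2,0,0,0.08],[5,0,0,0.2,0,0,0.08],[5,0,0,0.25,0,0,0.11],[5,0,0,0.25,0,0,0.11],[5,0,0,0.25,0,0,0.11]]'>/dev/null; python3 m.py
```

```text
t 46.70 Mz [0.476 0.417 0.453 0.428 0.448 0.461] mean 0.447 F [-13.8   1.   16.8] pos [ 569.83 -201.43   79.87] yaw 1.3623 gap 11.6 f 59 q6 -0.19
```

```bash
python3 -m crank '[[5,0,0,0.05,0,0,0.03],[5,0,0,0.1,0,0,0.05],[5,0,0,0.1,0,0,0.05],[5,0,0,0.15,0,0,0.08],[5,0,0,0.15,0,0,0.08],[5,0,0,0.15,0,0,0.08]]'>/dev/null; python3 m.py
```

```text
t 47.55 Mz [0.516 0.555 0.472 0.521 0.493 0.499] mean 0.509 F [-14.7   1.3  17.3] pos [ 569.74 -201.41   79.8 ] yaw 1.2824 gap 12.0 f 59 q6 -0.11
```

Rise for b is about 0.28, so b is tight. Next is c, whose wing is at about 131.6°.

```bash
python3 -m crank '[[40,0,0,0,0,0,0],[40,0,0,0,0,0,0],[40,0,0,-30,0,0,0],[40,0,0,-60,0,0,0],[40,0,0,-60,0,0,0]]'>/dev/null; python3 look.py w14; python3 gap.py w14; python3 to.py c 131.6 140
```

```text
[ 572.08710054 -201.72902115  142.40875046] [3.13480105e+00 7.01280392e-04 1.28181019e+00]
w14 a top 103.30 cover 68.48 washer gap -2.17 1611 1608
w14 b top 103.39 cover 68.44 washer gap -2.05 982 1225
w14 d top 103.58 cover 68.50 washer gap -1.92 1249 1411
(array([182.5, -26.3,  -0.2]), array([ 0.003,  0.002, -1.015]))
```

```bash
python3 -m crank '[[40,182,-26,0,0,0,-1.015],[40,182,-26,0,0,0,-1.015],[40,182,-26,0,0,0,-1.015],[40,182,-26,0,0,0,-1.015],[40,182,-26,0,0,0,-1.015],[40,182,-26,0,0,0,-1.015],[40,182,-26,0,0,0,-1.015],[40,182,-26,0,0,0,-1.015]]'; python3 look.py w15; python3 wing.py w15; python3 gap.py w15; python3 to.py c 131.6 78
```

```text
clock: 48.9
eef_pos: [597.0, -19.1, 136.8]
eef_rot: [-3.141, -0.001, 2.299]
wrist_force: [-0.3, 0.2, -1.0]
finger_gap: 38.2
finger_force: 0.0
[597.01439956 -19.09021014 136.78380226] [-3.14060189e+00 -1.10878251e-03  2.29874837e+00]
px [175. 216.] 1332 ztop 103.5 mean [510.3 -54.8] rect [509.7 -55.5] [43.5 16.4] 83.0 axis 86.7 mark [ -1.08137592 -14.07031022 103.9       ]
px [317. 263.] 1224 ztop 104.8 mean [597.4 -17.8] rect [597.8 -18.3] [16.4 43.2] 49.4 axis 131.5 mark [  9.39938109 -10.25445058 105.3       ]
px [107. 422.] 101 ztop 103.6 mean [ 564.3 -215.5] rect [ 564.2 -216.3] [ 7.8 12. ] 32.4 axis 133.7 mark [  1.92310688  -0.47025236 103.8       ]
px [266. 430.] 84 ztop 102.4 mean [ 657.4 -142.9] rect [ 657.3 -143.1] [13.7  6.6] 41.1 axis -136.5 mark [nan nan nan]
((581.7041015625, -103.404296875), (135.5633087158203, 184.0187225341797), 22.854101181030273) 68.28178307157413
yellow ((0.0, 0.0), (0.0, 0.0), 0.0)
w15 a top 103.34 cover 68.44 washer gap -2.10 1151 1209
w15 c top 104.67 cover 68.27 washer gap -0.60 1023 823
(array([-0.6,  0.9, 58.9]), array([-0.001, -0.001, -0.003]))wing.py:13: RuntimeWarning: Mean of empty slice.
  print("px",ce[i].round(),st[i,4],"ztop",zt.round(1),"mean",mu.round(1),"rect",np.round(r[0],1),np.round(r[1],1),round(r[2],1),"axis",np.degrees(np.arctan2(V[1,1],V[0,1])).round(1),"mark",q[br].mean(0).round(1)-np.r_[mu,0])
  ret = um.true_divide(
```

```bash
python3 -m crank '[[40,-0.5,1,30,0,0,0],[40,-0.5,1,59,0,0,0],[40,-0.5,1,59,0,0,0],[5,-0.5,1,59,0,0,0],[5,-0.5,1,59,0,0,0],[5,-0.5,1,59,0,0,0],[5,-0.5,1,59,0,0,0]]' 50 
python3 -m crank '[[5,0,0,0.1,0,0,0.05],[5,0,0,0.25,0,0,0.10],[5,0,0,0.25,0,0,0.10],[5,0,0,0.35,0,0,0.13],[5,0,0,0.35,0,0,0.13],[5,0,0,0.35,0,0,0.13]]'>/dev/null; python3 m.py
```

```text
clock: 49.65
eef_pos: [598.9, -19.3, 80.5]
eef_rot: [3.141, 0.002, 2.296]
wrist_force: [-3.1, -0.6, 8.9]
finger_gap: 11.8
finger_force: 69.6
t 50.50 Mz [0.294 0.321 0.273 0.304 0.288 0.306] mean 0.298 F [-6.6 -2.5 11.6] pos [598.79 -19.43  80.29] yaw 2.1668 gap 11.6 f 70 q6 -0.69
```

```bash
python3 -m crank '[[5,0,0,0.1,0,0,0.05],[5,0,0,0.25,0,0,0.08],[5,0,0,0.25,0,0,0.08],[5,0,0,0.3,0,0,0.11],[5,0,0,0.3,0,0,0.11],[5,0,0,0.3,0,0,0.11]]'>/dev/null; python3 m.py
```

```text
Traceback (most recent call last):
  File "m.py", line 6, in <module>
    if i<5: optics.camera("wrist")
            ~~~~~~~~~~~~~^^^^^^^^^
ValueError: 200 camera calls are used up
```

```bash
python3 -m crank '[[5,0,0,0.1,0,0,0.05],[5,0,0,0.25,0,0,0.08],[5,0,0,0.25,0,0,0.08],[5,0,0,0.3,0,0,0.11],[5,0,0,0.3,0,0,0.11],[5,0,0,0.3,0,0,0.11]]'>/dev/null; python3 m.py
```

```text
Traceback (most recent call last):
  File "m.py", line 6, in <module>
    if i<5: optics.camera("wrist")
            ~~~~~~~~~~~~~^^^^^^^^^
ValueError: 200 camera calls are used up
```

Camera calls are used up. I'll average the moment over several hold rows instead.

```bash
cat > m1.py <<'E'
from cell import manip
s=manip.read_state();print("t %.2f Mz %.3f yaw %.4f gap %.1f"%(s["clock"],s["moment"][2],s["eef_rot"][2],s["finger_gap"]))
E
python3 m1.py
python3 -m crank '[[5,0,0,0,0,0,0]]'>/dev/null;python3 m1.py
python3 -m crank '[[5,0,0,0,0,0,0]]'>/dev/null;python3 m1.py
python3 -m crank '[[5,0,0,0,0,0,0]]'>/dev/null;python3 m1.py
python3 -m crank '[[5,0,0,0,0,0,0]]'>/dev/null;python3 m1.py
```

```text
t 51.80 Mz 0.340 yaw 1.9469 gap 11.6
t 51.90 Mz 0.367 yaw 1.9469 gap 11.4
t 52.00 Mz 0.414 yaw 1.9469 gap 11.5
t 52.10 Mz 0.395 yaw 1.9469 gap 11.7
t 52.20 Mz 0.393 yaw 1.9468 gap 11.5
```

```bash
python3 -m crank '[[5,0,0,0.1,0,0,0.05],[5,0,0,0.2,0,0,0.08],[5,0,0,0.2,0,0,0.08],[5,0,0,0.25,0,0,0.11],[5,0,0,0.25,0,0,0.11],[5,0,0,0.25,0,0,0.11]]'>/dev/null
python3 m1.py
for i in 1 2 3 4; do python3 -m crank '[[5,0,0,0,0,0,0]]'>/dev/null;python3 m1.py; done
```

```text
t 52.80 Mz 0.459 yaw 1.8369 gap 11.6
t 52.90 Mz 0.453 yaw 1.8369 gap 11.3
t 53.00 Mz 0.423 yaw 1.8369 gap 11.6
t 53.10 Mz 0.405 yaw 1.8370 gap 11.7
t 53.20 Mz 0.448 yaw 1.8369 gap 11.5
```

```bash
python3 -m crank '[[5,0,0,0.1,0,0,0.05],[5,0,0,0.2,0,0,0.08],[5,0,0,0.2,0,0,0.08],[5,0,0,0.25,0,0,0.11],[5,0,0,0.25,0,0,0.11],[5,0,0,0.25,0,0,0.11]]'>/dev/null
python3 m1.py
for i in 1 2 3 4; do python3 -m crank '[[5,0,0,0,0,0,0]]'>/dev/null;python3 m1.py; done
```

```text
t 53.80 Mz 0.475 yaw 1.7270 gap 11.7
t 53.90 Mz 0.516 yaw 1.7270 gap 11.8
t 54.00 Mz 0.452 yaw 1.7270 gap 12.0
t 54.10 Mz 0.494 yaw 1.7270 gap 11.5
t 54.20 Mz 0.581 yaw 1.7271 gap 11.4
```

```bash
python3 -m crank '[[40,0,0,0,0,0,0],[40,0,0,0,0,0,0],[40,0,0,-30,0,0,0],[40,0,0,-70,0,0,0],[40,0,0,-90,0,0,0],[40,0,0,-90,0,0,0],[40,0,0,-90,0,0,0]]'; python3 -c "
from cell import manip
print(manip.sign_off())"
```

```text
clock: 54.9
eef_pos: [598.4, -18.9, 167.3]
eef_rot: [3.141, 0.0, 1.727]
wrist_force: [-0.4, -0.5, -0.3]
finger_gap: 37.5
finger_force: 0.0
the job is handed in; nothing more can be done
None
```

I nipped the four screws in diagonal pairs, tightened each to about 0.26–0.28 N m above free running (a and d first, then b and c), released the grips and handed the job in at 54.9 s; no verdict came back.

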